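Close up the gas sensor enclosure

TASK

Set the blue sensor module down gently, cells up, on the black mat in the open enclosure, its long side running with the mat's. Then close the cover fully and swing the red latch handle over its cam until it drops home in the notch. Leave the white radiation shield, the grey air inlet, the black bung and the brass fitting where they stand.

Things in the scene. Friction and masses are not known exactly. Their poses are not given: they have to be found in the camera images.
- enclosure: Cream plastic enclosure bolted down on its back: open box 160 mm deep (x) by 250 wide (y), walls 75 high, 4 thick. Origin: centre of underside, on the bench; x from latch side (front, robot side) to hinge side, y left, z up. A fixed board up to 38 high fills y 32 to 112; the rest inside is free. Mid-front outside: latch bracket and an upright spindle of 22 mm diameter, top 157 above the bench.
- bay (a point): Centre of the flat black mat on the enclosure's inner floor (4 mm above the bench), at x -10, y -48 mm of the enclosure; axes as the enclosure's. The mat is 108 mm along x, 62 along y. From its centre the box is free 66 mm to the front wall, 86 to the back wall, 73 to the right wall, 80 to the board on the left.
- module_mid (a point): Centre (half-way up) of the loose blue sensor module: a box 90 mm long (x), 44 wide (y), 46 high with the board of four round brass cells on top, about 0.22 kg. z is up when the cells face up, as it starts, standing on the bench. Either end may point forward.
- cover (a joint): Angle of the enclosure's cover: 0 shut, 1.57 upright, 1.9 at most; starts about upright. Stiff hinge: it stays where it is left and takes 1 to 4 N at the free edge to move, so it must be pushed all the way down to 0.
- hinge (a point): Point on the cover's hinge line (along the enclosure's y) at mid-width: x +80, z 76 mm of the enclosure. Axes as the enclosure's.
- cover_edge (a point): Middle of the cover's free edge, on its outer face. Panel 164 mm from hinge to edge, 256 wide, 14 thick, inner face through the hinge line; shut, the outer face is 90 mm above the bench. Axes turn with it: x edge to hinge, z out of the outer face (up when shut). A steel cam stands up to 23 mm out of that face at y -56 to +48 mm, 98 to 164 from the hinge; elsewhere it is flat.
- handle (a joint): Turn of the red latch handle: 0 = arm along the front wall, pointing to the enclosure's -y; grows counterclockwise from above, over the cover; 1.57 = pointing to its +x; range -0.55 to 1.62 (stop). Stays where left. With the cover shut, the nose under the arm meets the cam's ramp at 0.5, climbs 8 to 9 mm to the crest at 1.15-1.33, then falls in the notch: home at 1.38 to 1.62.
- handle_lift (a joint): How far the handle is raised on its spindle (m): 0 hanging free, 0.008 to 0.009 on the cam's crest, 0.001 to 0.002 in the notch, 0.02 at most. A spring presses it down with 2.5 to 4.5 N. Turning it up the ramp takes about 2 to 5 N of sideways push at the knob.
- pivot (a point): Point on the handle's upright spindle axis, at the underside of its arm when the lift is 0: x -102, y +20, z 117 mm of the enclosure. Axes as the enclosure's. The arm is 14 mm wide and 9 thick.
- knob (a point): Centre of the black upright grip at the end of the handle's arm: cylinder of 22 mm diameter, 38 mm high, standing on the arm 105 mm from the spindle axis; centre 28 mm above pivot when the lift is 0, rising with it. Its y axis points along the arm to the spindle.
- shield_mid (a point): Centre (half-way up) of the loose white radiation shield, a stack of round louvres, 86 mm diameter, 124 high, about 0.3 kg. Bystander.
- inlet_mid (a point): Centre (half-way up) of the loose air inlet: grey tube, black neck, cream cap; foot 68 mm diameter, 190 high, about 0.45 kg; stands in front of the enclosure, left of the latch. Bystander.
- fitting_mid (a point): Centre (half-way up) of the loose brass tube fitting, a turned cylinder standing on end, 40 mm diameter, 58 high, about 0.16 kg; close to the enclosure's right side wall. Bystander.
- bung_mid (a point): Centre (half-way up) of the loose black rubber bung, foot 48 mm diameter, 48 high, about 0.09 kg. Bystander.
Things that resemble listed ones, but are neither listed nor needed, are in the scene too. Of the things that look like the part that bears module_mid, take the one that is farthest to the robot's left at the start.

How it is judged:
On the way, in this order (a step that is already met when the one before it is completed fails the run):
1. the module lies flat on the mat, cells up, along it, and is let go (horizontal distance between module_mid and bay below 0.025 m and z of module_mid in the frame of bay below 0.03 m and angle between module_mid's own z axis and vertical below 0.12 rad and angle between the x axis of module_mid and the x axis of bay, either way round below 0.26 rad and contact force between the fingers and module below 0.1 N), for 0.2 s.
2. the cover is shut (value of joint cover below 0.03 rad), for 0.2 s.
3. the handle has passed the cam's crest and dropped into the notch (value of joint handle above 1.33 rad and value of joint handle_lift below 0.004 m), for 0.2 s.
At the end, for the whole second after the job is handed in: The module lies flat on the enclosure's floor, cells up, its centre within 25 mm of the mat's centre and its length within 15 degrees of the mat's; the cover is shut (under 0.03 rad) and the handle is turned past the crest (over 1.33 rad) and down in the notch (raised under 4 mm) (all of step 3 and horizontal distance between module_mid and bay below 0.025 m and z of module_mid in the frame of bay below 0.03 m and angle between module_mid's own z axis and vertical below 0.12 rad and angle between the x axis of module_mid and the x axis of bay, either way round below 0.26 rad and value of joint cover below 0.03 rad); the robot touches nothing.
It fails at once if the radiation shield is shifted by more than 30 mm or tipped (distance of shield_mid from where it was at the start of the episode above 0.03 m or angle between shield_mid's own z axis and vertical above 0.3 rad).
It fails at once if the air inlet is shifted by more than 30 mm or tipped (distance of inlet_mid from where it was at the start of the episode above 0.03 m or angle between inlet_mid's own z axis and vertical above 0.3 rad).
It fails at once if the bung is shifted by more than 30 mm or tipped (distance of bung_mid from where it was at the start of the episode above 0.03 m or angle between bung_mid's own z axis and vertical above 0.3 rad).
It fails at once if the brass fitting is shifted by more than 30 mm or tipped (distance of fitting_mid from where it was at the start of the episode above 0.03 m or angle between fitting_mid's own z axis and vertical above 0.3 rad).
It fails at once if the module is dropped: it falls freely from more than about 30 mm (linear speed of module above 0.75 m/s and contact force between the fingers and module below 0.05 N).
It also fails if it takes over 72 s, if anything falls off the work surface, if the arm or the gripper's body presses on something with over 40 N, if the wrist force passes 120 N, or if a joint passes its speed limit or range.

ROBOT

A 6-joint arm with a two-finger parallel gripper is mounted at the origin on the work surface. World frame = base frame: x ahead of the robot, y to its left, z up, the work surface at z = 0. Lengths are in m, angles in rad, forces in N, time in s.
With the tool pointing down it reaches from about 0.25 to 0.85 m from the base axis. Payload 12.5 kg.
Tool frame: the origin (TCP) lies at the centre of the arm's flange, where the gripper is bolted on; the fingertips stand 186 mm ahead of it and the grasp point (between the pads) lies 167 mm ahead of it; x points along the fingers, y is the direction in which the jaws open and shut, and the axes are right-handed (so a half turn about x gives the same grasp; the last joint's range is limited). The gripper opens to 93 mm and grips with 3 to 60 N. Pads are 15 mm wide; open, the fingers measure 128 mm over their backs; the gripper's body (75 mm by 188 mm) begins 65 mm behind the grasp point.
Start: joints at [1.028, 0.351, 1.652, -0, 1.139, -0.085], TCP at [0.243, 0.493, 0.405] pointing down, gripper open.
Joint ranges: [-2.75, 2.75], [-0.79, 2.1], [0.01, 2.65], [-1.57, 4.71], [0.07, 3.14], [-2.87, 2.87]. Speed limits (rad/s): [2.22, 2.22, 2.79, 3.14, 3.14, 3.14].

INTERFACE

Orientations are given as a unit quaternion [w, x, y, z].
In Python, from bench import * gives the robot as it stands. The module is installed in compiled form; this text tells all that it offers.
- The arm moves only by the tool move_arm, never from a script. Its argument "rows" is a list of rows, each an object with "offset": the shift along the world's x, y, z in mm, a list of three; "twist": the turn, a rotation vector about the world's x, y, z in degrees, a list of three; "gripper": the closure, from 0 (fully open) to 1 (shut). A call has exactly 10 rows; each row is the pose to reach, as a shift and turn from the pose measured when the call began; what a row does not reach only later rows make up. A row lasts 1/8 s, in which the tool goes at most 62.5 mm and 10.7 degrees, less where a joint would pass 70% of its speed; a pose out of reach is approached as far as the arm can. A call with a gripper value outside its range is refused whole. The fingers move at their own pace and stop on an object; "squeeze" is the grip in N (left out, the last holds). Time passes only in rows, so rows that repeat a pose let the fingers close, or fill a call up. It gives the time, the measured TCP pose, the force and the opening at its end, in the units of the state.
- get_obs(): the state, without advancing time (a new reading comes with each control period).
- read_camera(name): name is "scene" or "top"; returns a dict with "frame" (420x560x3 uint8, red, green, blue), "camera_matrix" (3x3 intrinsics, pixels), "rvec" (rotation vector, rad) and "tvec" (3), from world to camera coordinates, as OpenCV has them. Camera axes: x right, y down, z forward; pixel columns grow to the right and rows downward; lengths in m; the calibration is good to about 2 mm. A picture is of the moment at which its call begins. There is no depth.
- finish_job(): hands the job in, once; it reports no verdict.
The state is a dict: "time_s": time; "joint_positions": joint angles; "joint_vel": joint speeds; "joint_efforts": joint torques, N m; "position": TCP position; "tcp_rot": TCP orientation; "wrist_force": force on the tool from outside, world axes, zero at the start; "ft_torque": the same for the moment, N m; "finger_gap": finger opening in m.
Only numpy, scipy, OpenCV 4.12 (cv2) and the standard library are available. Lean on these libraries where they do the work, as an engineer would, in place of code of your own. Each camera call takes 0.05 s, during which the arm holds its last target. There are 200 camera calls.

## Working session

There is one attempt and no reset: what is moved stays moved. The work goes in short steps, Python scripts to look and compute and a tool call to move; the robot and the scene stay as the last step left them, time stands still between calls to the robot, and variables do not carry over. Pictures are saved under pics/ and viewed, about 8 in all and at most 12, crops included, and the job is handed in when it is done.

Besides the shell and the picture viewer there is one more tool, called after "Request:" as name([rows], argument=value, ...), one row to a line, values as JSON. move_arm: Moves the arm, as the interface text tells. Its arguments: {"type":"object","properties":{"rows":{"type":"array","items":{"type":"object","properties":{"offset":{"type":"array","items":{"type":"number"}},"twist":{"type":"array","items":{"type":"number"}},"gripper":{"type":"number"}}}},"squeeze":{"type":"number"}},"required":["rows"]}

```bash
mkdir -p pics; cat > h.py <<'E'
from bench import *
import numpy as np, cv2
def cam(n):
    c=read_camera(n); c['R']=cv2.Rodrigues(np.array(c['rvec'],float))[0]; c['t']=np.array(c['tvec'],float).ravel(); c['K']=np.array(c['camera_matrix'],float); return c
def save(c,name,crop=None,s=1):
    f=c['frame'][:,:,::-1]
    if crop: x0,y0,x1,y1=crop; f=f[y0:y1,x0:x1]
    cv2.imwrite('pics/'+name,cv2.resize(f,None,fx=s,fy=s,interpolation=cv2.INTER_CUBIC))
def onz(c,u,v,z):
    d=c['R'].T@np.linalg.inv(c['K'])@np.array([u,v,1.]); o=-c['R'].T@c['t']
    return o+d*(z-o[2])/d[2]
def proj(c,p):
    q=c['R']@np.array(p,float)+c['t']; q=c['K']@q; return q[:2]/q[2]
E
python3 - <<'E'
from h import *
import pickle
for n in('scene','top'):
    c=cam(n); save(c,n+'0.png',s=1.4); pickle.dump({k:c[k] for k in c},open(n+'0.pkl','wb'))
    print(n,-c['R'].T@c['t'],c['K'][0,0])
print(get_obs())
E
```

```text
scene [1.0891447  0.11357786 0.67551313] 386.388490190062
top [0.26031674 0.01641065 1.11703951] 436.02939586401965
{'time_s': 0.1, 'joint_positions': array([ 1.02837823e+00,  3.51172631e-01,  1.65235910e+00,  1.51016690e-05,
        1.13913186e+00, -8.46353242e-02]), 'joint_vel': array([ 0.00100841, -0.00165939, -0.00159539,  0.00187905, -0.00182769,
        0.00064882]), 'joint_efforts': array([ 6.27287282e-04, -4.98031425e+01, -2.85708171e+01,  6.99552102e-02,
        2.38376384e-02, -1.02461352e-04]), 'position': array([0.24300897, 0.49326856, 0.40426087]), 'tcp_rot': array([ 0.68854241,  0.16008457,  0.68878518, -0.16080192]), 'wrist_force': array([ 0.21218307, -0.19019411,  0.39207863]), 'ft_torque': array([ 0.00167136,  0.01166275, -0.0121246 ]), 'finger_gap': 0.09297434564616129}
```

View pics/top0.png

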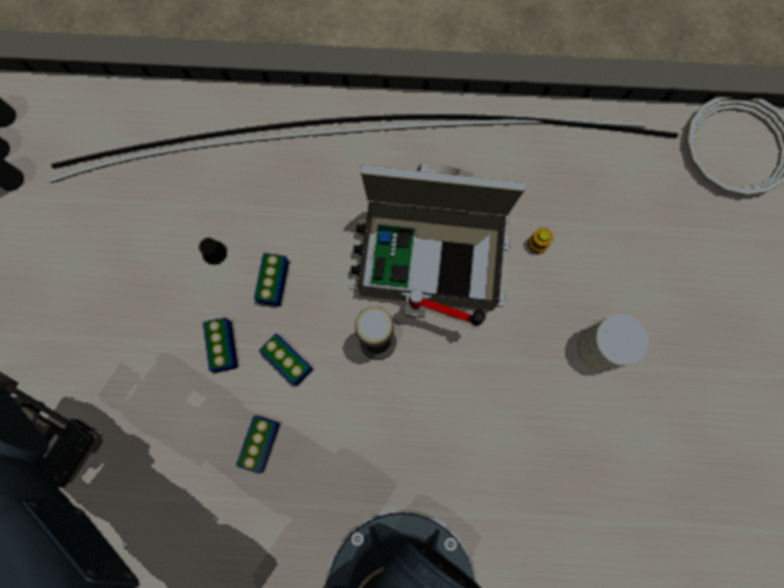

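View pics/scene0.png

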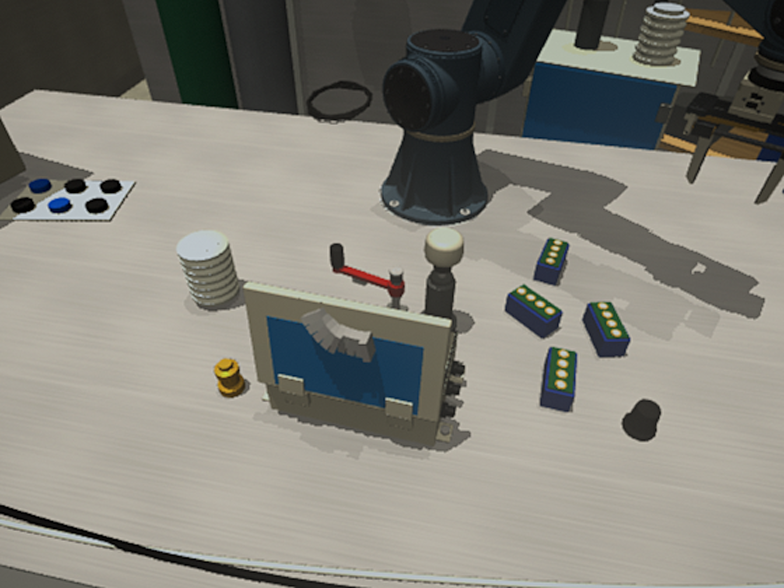

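The top view shows four look-alike modules at (220,345), (271,279), (286,360) and (258,444). The one at (220,345) is farthest left (+y). The enclosure's mat is at about (456,270), with the red handle running from (416,299) to (478,317). I'll confirm in crops.

```bash
python3 - <<'E'
from h import *
import pickle
c=pickle.load(open('top0.pkl','rb'))
a=cv2.resize(c['frame'][170:345,130:230,::-1],None,fx=3.3,fy=3.3,interpolation=cv2.INTER_CUBIC)
b=cv2.resize(c['frame'][110:255,235:400,::-1],None,fx=2.75,fy=2.75,interpolation=cv2.INTER_CUBIC)
im=np.zeros((578,800,3),np.uint8); im[:a.shape[0],:330]=a[:578]; im[:b.shape[0],340:340+b.shape[1]]=b[:,:460]
cv2.imwrite('pics/crop1.png',im)
for u,v in((220,345),(271,279),(286,360),(258,444)): print(onz(c,u/1.4,v/1.4,.046))
E
```

```text
[0.39125215 0.33957677 0.046     ]
[0.51556086 0.26169934 0.046     ]
[0.37105263 0.22080007 0.046     ]
[0.22604933 0.2549106  0.046     ]
```

View pics/crop1.png

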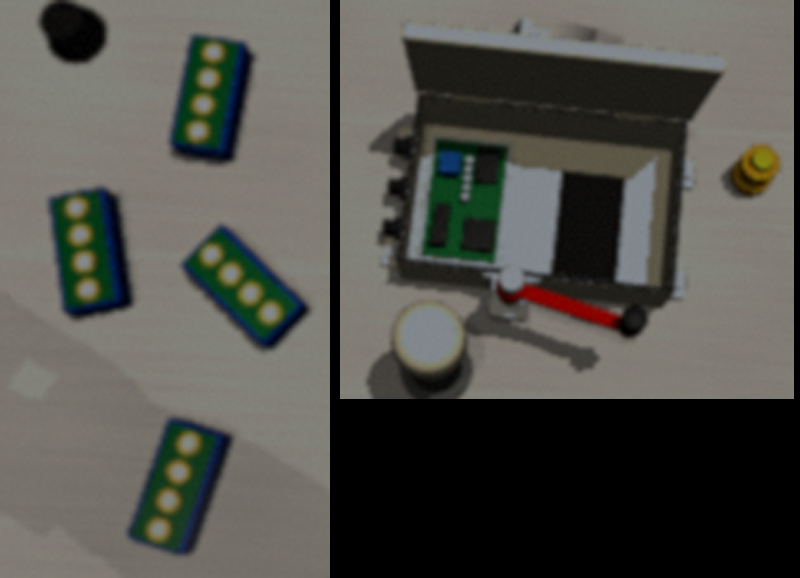

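The crop confirms the chosen module: cells up, cell line from (76,208) to (88,289), at left of the group. The mat corners are at (562,172), (623,178), (616,280), (556,273), and the spindle top is at (512,276).

```bash
cat > fit.py <<'E'
from h import *
import pickle
from scipy.optimize import least_squares
c=pickle.load(open('top0.pkl','rb')); s=pickle.load(open('scene0.pkl','rb'))
P=lambda x,y:(235+(x-340)/2.75,110+y/2.75)
obs=[((562,172),(44,-17,4)),((623,178),(44,-79,4)),((616,280),(-64,-79,4)),((556,273),(-64,-17,4)),((512,276),(-102,20,157)),((668,303),(-80,-125,75)),((402,275),(-80,125,75))]
def W(p,q):
    a=p[2];q=np.array(q)/1000;return [p[0]+np.cos(a)*q[0]-np.sin(a)*q[1],p[1]+np.sin(a)*q[0]+np.cos(a)*q[1],q[2]]
f=lambda p:np.concatenate([proj(c,W(p,q))-P(*o) for o,q in obs])
r=least_squares(f,[.5,-.05,-.1],loss='soft_l1')
E=r.x
if __name__=='__main__':
    print('encl',E,np.degrees(E[2])); print(np.round(r.fun.reshape(-1,2),1))
    for n,q in dict(bay=(-10,-48,4),pivot=(-102,20,117),hinge=(80,0,76),edgeup=(66,0,240),knob0=(-102,-85,145),knobhome=(3,20,145)).items(): print(n,np.round(W(E,q),4))
    k=onz(c,*P(633,314),.164); d=k[:2]-np.array(W(E,(-102,20,0)))[:2]; print('knob',k,np.hypot(*d),'theta',np.arctan2(d[1],d[0])-E[2]+np.pi/2)
    M=lambda x,y:onz(c,130+x/3.3,170+y/3.3,.046)
    m=[M(*p) for p in((76,208),(80,235),(84,262),(88,289))]; d=m[0]-m[3]; print('mod',np.mean(m,0),'yaw',np.degrees(np.arctan2(d[1],d[0])),np.hypot(*d[:2]))
    m=[M(*p) for p in((52,200),(103,190),(118,303),(68,313))]; print('modcorners',np.mean(m,0),np.linalg.norm(m[0]-m[1]),np.linalg.norm(m[1]-m[2]))
    print('inlet',onz(c,*P(430,336),.19),'fitting',onz(c,*P(765,160),.058),'shield',onz(c,620/1.4,340/1.4,.124),'bung',onz(c,211/1.4,250/1.4,.024))
    im=s['frame'][:,:,::-1].copy()
    for q in [(-102,20,157),(80,125,75),(80,-125,75),(66,128,240),(66,-128,240),(80,125,0),(80,-125,0)]:
        cv2.circle(im,tuple(int(round(v)) for v in proj(s,W(E,q))),2,(0,0,255),1); 
    mm=np.mean(m,0)
    for p in m: cv2.circle(im,tuple(int(round(v)) for v in proj(s,p)),2,(255,0,255),1)
    cv2.imwrite('pics/fit.png',cv2.resize(im[150:330,160:480],None,fx=2.5,fy=2.5,interpolation=cv2.INTER_CUBIC))
E
python3 fit.py
```

```text
encl [ 0.57404427 -0.02671214 -0.04785165] -2.7416973552050963
[[-0.4 -0.4]
 [ 0.6 -0.4]
 [ 0.1  2. ]
 [-1.7  2.2]
 [ 0.5  1.2]
 [ 2.8 -4.3]
 [-2.2 -4.1]]
bay [ 0.5618 -0.0742  0.004 ]
pivot [ 0.4731 -0.0019  0.117 ]
hinge [ 0.654  -0.0305  0.076 ]
edgeup [ 0.64   -0.0299  0.24  ]
knob0 [ 0.4681 -0.1067  0.145 ]
knobhome [ 0.578  -0.0069  0.145 ]
knob [ 0.44804734 -0.09955747  0.164     ] 0.1008667172427622 theta -0.20333060067597652
mod [0.39384117 0.34559923 0.046     ] yaw 15.11501989258057 0.06241944132346687
modcorners [0.39199047 0.34295235 0.046     ] 0.038765985857595456 0.08679969796899595
inlet [0.41697253 0.06194545 0.19      ] fitting [ 0.62039257 -0.23095884  0.058     ] shield [ 0.42465263 -0.3375849   0.124     ] bung [0.57041982 0.3840954  0.024     ]
```

View pics/fit.png

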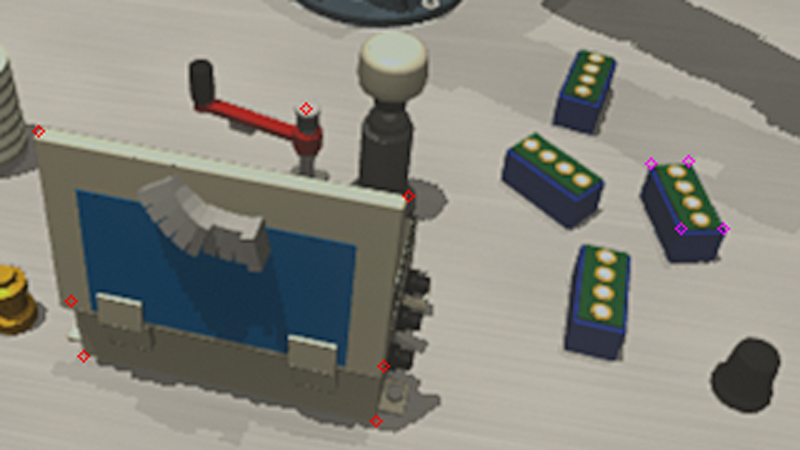

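```bash
cat > fit2.py <<'E'
from fit import *
S=lambda x,y:(160+x/2.5,150+y/2.5)
def cov(phi,y,out): 
    c_,s_=np.cos(phi),np.sin(phi); return (80-164*c_+14*out*s_,y,76+164*s_+14*out*c_)
def f(p):
    r=[]
    for (o,q) in [((562,172),(44,-17,4)),((623,178),(44,-79,4)),((512,276),(-102,20,157))]: r.append(proj(c,W(p,q))-P(*o))
    r.append((proj(c,W(p,(-64,-79,4)))-P(616,280))[:1]); r.append((proj(c,W(p,(-64,-17,4)))-P(556,273))[:1])
    r.append(proj(s,W(p,(-102,20,157)))-S(308,108))
    for y,out,o in((128,0,(410,38)),(-128,0,(718,72)),(128,1,(404,25)),(-128,1,(724,58))): r.append(proj(c,W(p,cov(p[3],y,out)))-P(*o))
    for y,out,o in((-128,0,(40,129)),(128,0,(410,196)),(-128,1,(45,141)),(128,1,(404,208))): r.append(proj(s,W(p,cov(p[3],y,out)))-S(*o))
    return np.concatenate(r)
r2=least_squares(f,[*E,1.55],loss='soft_l1'); E=r2.x
np.set_printoptions(suppress=True,precision=4)
def g(p):
    r=[]
    for i,(a,b) in enumerate(zip(((76,208),(80,235),(84,262),(88,289)),((676,171),(684,187),(692,203),(700,219)))):
        k=(1.5-i)*p[3]; w=[p[0]+k*np.cos(p[2]),p[1]+k*np.sin(p[2]),.047]
        r+=[proj(c,w)-np.array((130+a[0]/3.3,170+a[1]/3.3)),proj(s,w)-S(*b)]
    return np.concatenate(r)
r3=least_squares(g,[.39,.34,.2,.02],loss='soft_l1')
if __name__=='__main__':
    print('encl',E,np.degrees(E[2])); print(f(E).round(1))
    for n,q in dict(bay=(-10,-48,4),pivot=(-102,20,117),hinge=(80,0,76),knob0=(-102,-85,145),knobhome=(3,20,145)).items(): print(n,np.round(W(E,q),4))
    k=onz(c,*P(633,314),.164); d=k[:2]-np.array(W(E,(-102,20,0)))[:2]; print('knob',k,np.hypot(*d),'theta',np.arctan2(d[1],d[0])-E[2]+np.pi/2)
    print('mod',r3.x,np.degrees(r3.x[2]),r3.fun.round(1))
    o=get_obs(); from scipy.spatial.transform import Rotation as Ro
    R=Ro.from_quat(np.roll(o['tcp_rot'],-1)).as_matrix(); print(R)
E
python3 fit2.py
```

```text
encl [ 0.575  -0.0259 -0.055   1.4581] -3.1517068465374063
[-0.6 -0.7  0.4 -0.5 -0.1  0.7 -0.4 -2.2 -0.5 -0.1 -4.   0.3  2.3 -0.1
 -1.1 -1.2  0.7 -1.3  0.5 -0.9 -0.5 -0.5 -5.3 -1.3  0.5 -0. ]
bay [ 0.5624 -0.0733  0.004 ]
pivot [ 0.4743 -0.0003  0.117 ]
hinge [ 0.6549 -0.0303  0.076 ]
knob0 [ 0.4685 -0.1052  0.145 ]
knobhome [ 0.5791 -0.0061  0.145 ]
knob [ 0.448  -0.0996  0.164 ] 0.10262383506790095 theta -0.20321456229260937
mod [ 0.3933  0.3464 -0.3923  0.0152] -22.47936582787383 [  5.9   4.1   1.7  15.    1.7   1.4   0.5   4.8  -2.6  -1.3  -0.7  -5.4
  -6.8  -3.9  -1.9 -15.5]
[[-0.0006  0.442   0.897 ]
 [-0.0009  0.897  -0.442 ]
 [-1.     -0.0011 -0.0001]]
```

```bash
sed -i 's/((676,171),(684,187),(692,203),(700,219))/((700,219),(692,203),(684,187),(676,171))/' fit2.py; python3 fit2.py | grep -A1 mod; cat > draw.py <<'E'
from fit2 import *
def wire(E,cm,roi,sc):
    im=cv2.resize(cm['frame'][roi[1]:roi[3],roi[0]:roi[2],::-1],None,fx=sc,fy=sc,interpolation=cv2.INTER_CUBIC)
    def pl(q,col):
        pts=np.array([((proj(cm,W(E,x))+.5-np.array(roi[:2]))*sc) for x in q]); cv2.polylines(im,[np.int32(pts*16)],True,col,1,cv2.LINE_AA,4)
    pl([(44,-17,4),(44,-79,4),(-64,-79,4),(-64,-17,4)],(0,0,255))
    pl([(80,-125,75),(80,125,75),(-80,125,75),(-80,-125,75)],(0,255,255))
    pl([(80,-125,0),(80,125,0),(-80,125,0),(-80,-125,0)],(0,255,0))
    pl([cov(E[3],-128,0),cov(E[3],128,0),cov(E[3],128,1),cov(E[3],-128,1)],(255,0,255))
    pl([(-102+11*np.cos(t),20+11*np.sin(t),157) for t in np.arange(0,6.3,.3)],(255,255,0))
    return im
if __name__=='__main__':
    a=wire(E,c,(250,110,370,230),3.3); b=wire(E,s,(170,170,340,330),2.35)
    im=np.zeros((400,800,3),np.uint8); im[:a.shape[0],:a.shape[1]]=a[:400]; im[:b.shape[0],400:400+b.shape[1]]=b[:400]
    cv2.imwrite('pics/wire.png',im)
E
python3 draw.py
```

```text
mod [0.3939 0.3459 0.2625 0.0209] 15.038951597834185 [-0.2 -0.1 -0.1 -0.  -0.2 -0.2 -0.2 -0.2 -0.2 -0.1 -0.3 -0.1 -0.2  0.
 -0.2  0.1]
```

View pics/wire.png

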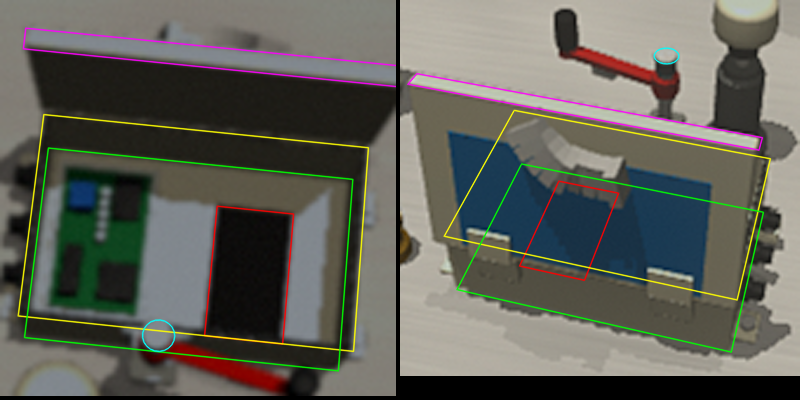

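The wireframe fits both views: the mat outline is on the mat, and the cover edge and spindle top sit on theirs. The module fit has residuals of about 0.2 px: centre (0.394, 0.346), yaw 15°. Moving above it now.

Request:
move_arm([
  {"offset": [30, -29, -15], "twist": [0, 0, 8], "gripper": 0.3},
  {"offset": [60, -59, -30], "twist": [0, 0, 16], "gripper": 0.3},
  {"offset": [90, -88, -50], "twist": [0, 0, 25], "gripper": 0.3},
  {"offset": [121, -118, -70], "twist": [0, 0, 33], "gripper": 0.3},
  {"offset": [151, -147, -100], "twist": [0, 0, 41.2], "gripper": 0.3},
  {"offset": [151, -147, -120], "twist": [0, 0, 41.2], "gripper": 0.3},
  {"offset": [151, -147, -130], "twist": [0, 0, 41.2], "gripper": 0.3},
  {"offset": [151, -147, -135], "twist": [0, 0, 41.2], "gripper": 0.3},
  {"offset": [151, -147, -135], "twist": [0, 0, 41.2], "gripper": 0.3},
  {"offset": [151, -147, -135], "twist": [0, 0, 41.2], "gripper": 0.3},
])

```text
time_s: 1.35
position: [0.3939, 0.3466, 0.2699]
tcp_rot: [0.701, -0.092, 0.701, 0.092]
wrist_force: [0.7, -0.2, 1.0]
finger_gap: 0.0649
```

Request:
move_arm([
  {"offset": [0, -0.5, -20], "twist": [0, 0, 0], "gripper": 0.3},
  {"offset": [0, -0.5, -45], "twist": [0, 0, 0], "gripper": 0.3},
  {"offset": [0, -0.5, -62], "twist": [0, 0, 0], "gripper": 0.3},
  {"offset": [0, -0.5, -72], "twist": [0, 0, 0], "gripper": 0.3},
  {"offset": [0, -0.5, -72], "twist": [0, 0, 0], "gripper": 0.3},
  {"offset": [0, -0.5, -72], "twist": [0, 0, 0], "gripper": 0.7},
  {"offset": [0, -0.5, -72], "twist": [0, 0, 0], "gripper": 0.7},
  {"offset": [0, -0.5, -72], "twist": [0, 0, 0], "gripper": 0.7},
  {"offset": [0, -0.5, -72], "twist": [0, 0, 0], "gripper": 0.7},
  {"offset": [0, -0.5, -72], "twist": [0, 0, 0], "gripper": 0.7},
], squeeze=20)

```text
time_s: 2.6
position: [0.3941, 0.3462, 0.1984]
tcp_rot: [0.702, -0.092, 0.7, 0.092]
wrist_force: [-0.8, -0.0, 5.5]
finger_gap: 0.0439
```

Request:
move_arm([
  {"offset": [0, 0, 15], "twist": [0, 0, 0], "gripper": 0.7},
  {"offset": [0, 0, 45], "twist": [0, 0, 0], "gripper": 0.7},
  {"offset": [0, 0, 90], "twist": [0, 0, 0], "gripper": 0.7},
  {"offset": [5, -10, 140], "twist": [0, 0, 0], "gripper": 0.7},
  {"offset": [15, -35, 190], "twist": [0, 0, -2], "gripper": 0.7},
  {"offset": [30, -70, 230], "twist": [0, 0, -5], "gripper": 0.7},
  {"offset": [46, -110, 255], "twist": [0, 0, -8], "gripper": 0.7},
  {"offset": [62, -150, 265], "twist": [0, 0, -12], "gripper": 0.7},
  {"offset": [75, -185, 265], "twist": [0, 0, -15], "gripper": 0.7},
  {"offset": [83, -205, 265], "twist": [0, 0, -18], "gripper": 0.7},
])

```text
time_s: 3.85
position: [0.477, 0.1396, 0.4642]
tcp_rot: [0.708, 0.019, 0.706, -0.02]
wrist_force: [-0.3, 0.4, -2.4]
finger_gap: 0.044
```

Request:
move_arm([
  {"offset": [9, -25, 0], "twist": [0, 0, 0], "gripper": 0.7},
  {"offset": [24, -62, 0], "twist": [0, 0, 0], "gripper": 0.7},
  {"offset": [41, -106, 0], "twist": [0, 0, 0], "gripper": 0.7},
  {"offset": [58, -150, 0], "twist": [0, 0, 0], "gripper": 0.7},
  {"offset": [73, -190, 0], "twist": [0, 0, 0], "gripper": 0.7},
  {"offset": [81, -210, 0], "twist": [0, 0, 0], "gripper": 0.7},
  {"offset": [83, -215, 0], "twist": [0, 0, 0], "gripper": 0.7},
  {"offset": [83, -215, 0], "twist": [0, 0, 0], "gripper": 0.7},
  {"offset": [83, -215, 0], "twist": [0, 0, 0], "gripper": 0.7},
  {"offset": [83, -215, 0], "twist": [0, 0, 0], "gripper": 0.7},
])

```text
time_s: 5.1
position: [0.5598, -0.0746, 0.4643]
tcp_rot: [0.708, 0.019, 0.706, -0.019]
wrist_force: [0.5, -0.5, -2.4]
finger_gap: 0.0438
```

```bash
python3 - <<'E'
from h import *
c=cam('scene'); s=cam('top'); save(c,'carry.png',s=1.4)
o=get_obs(); print(o['position'],o['tcp_rot'],o['finger_gap'],o['joint_positions'])
E
```

```text
[ 0.55991028 -0.07493913  0.46424902] [ 0.70756268  0.01921592  0.70611913 -0.01953397] 0.043760160337909984 [-2.15449094e-01  3.24151501e-01  1.53842499e+00 -6.29175152e-05
  1.27692657e+00 -1.73141974e+00]
```

View pics/carry.png

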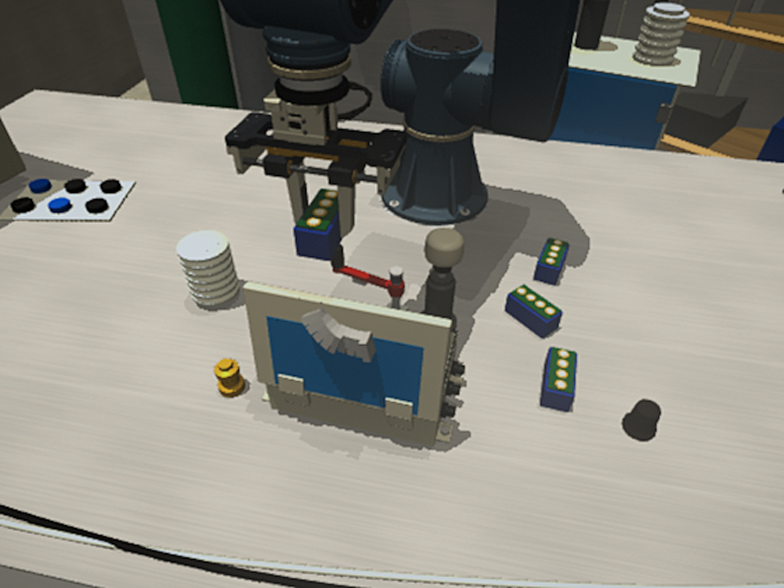

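The module is held level, cells up, the gripper body lies across y, and nothing is disturbed. Descending into the bay.

Request:
move_arm([
  {"offset": [0, 1.5, -15], "twist": [0, 0, 0], "gripper": 0.7},
  {"offset": [0, 1.5, -45], "twist": [0, 0, 0], "gripper": 0.7},
  {"offset": [0, 1.5, -80], "twist": [0, 0, 0], "gripper": 0.7},
  {"offset": [0, 1.5, -115], "twist": [0, 0, 0], "gripper": 0.7},
  {"offset": [0, 1.5, -150], "twist": [0, 0, 0], "gripper": 0.7},
  {"offset": [0, 1.5, -185], "twist": [0, 0, 0], "gripper": 0.7},
  {"offset": [0, 1.5, -215], "twist": [0, 0, 0], "gripper": 0.7},
  {"offset": [0, 1.5, -235], "twist": [0, 0, 0], "gripper": 0.7},
  {"offset": [0, 1.5, -247], "twist": [0, 0, 0], "gripper": 0.7},
  {"offset": [0, 1.5, -250], "twist": [0, 0, 0], "gripper": 0.7},
])

```text
time_s: 6.45
position: [0.5597, -0.0733, 0.2135]
tcp_rot: [0.707, 0.019, 0.706, -0.019]
wrist_force: [-0.6, 1.5, -1.9]
finger_gap: 0.0439
```

Request:
move_arm([
  {"offset": [0, 0, -2], "twist": [0, 0, 0], "gripper": 0.7},
  {"offset": [0, 0, -4], "twist": [0, 0, 0], "gripper": 0.7},
  {"offset": [0, 0, -6], "twist": [0, 0, 0], "gripper": 0.7},
  {"offset": [0, 0, -7], "twist": [0, 0, 0], "gripper": 0.7},
  {"offset": [0, 0, -8], "twist": [0, 0, 0], "gripper": 0.7},
  {"offset": [0, 0, -9], "twist": [0, 0, 0], "gripper": 0.7},
  {"offset": [0, 0, -10], "twist": [0, 0, 0], "gripper": 0.7},
  {"offset": [0, 0, -10], "twist": [0, 0, 0], "gripper": 0.7},
  {"offset": [0, 0, -10], "twist": [0, 0, 0], "gripper": 0.7},
  {"offset": [0, 0, -10], "twist": [0, 0, 0], "gripper": 0.7},
])

```text
time_s: 7.7
position: [0.5597, -0.0733, 0.2036]
tcp_rot: [0.707, 0.019, 0.706, -0.019]
wrist_force: [-0.3, -0.1, -1.8]
finger_gap: 0.0437
```

Request:
move_arm([
  {"offset": [0, 0, -0.7], "twist": [0, 0, 0], "gripper": 0.7},
  {"offset": [0, 0, -1.3], "twist": [0, 0, 0], "gripper": 0.7},
  {"offset": [0, 0, -1.6], "twist": [0, 0, 0], "gripper": 0.7},
  {"offset": [0, 0, -1.6], "twist": [0, 0, 0], "gripper": 0.45},
  {"offset": [0, 0, -1.6], "twist": [0, 0, 0], "gripper": 0.35},
  {"offset": [0, 0, -1.6], "twist": [0, 0, 0], "gripper": 0.3},
  {"offset": [0, 0, -1.6], "twist": [0, 0, 0], "gripper": 0.3},
  {"offset": [0, 0, -1.6], "twist": [0, 0, 0], "gripper": 0.3},
  {"offset": [0, 0, -1.6], "twist": [0, 0, 0], "gripper": 0.3},
  {"offset": [0, 0, -1.6], "twist": [0, 0, 0], "gripper": 0.3},
])

```text
time_s: 8.95
position: [0.5597, -0.0733, 0.202]
tcp_rot: [0.707, 0.019, 0.706, -0.019]
wrist_force: [-0.3, 0.4, -0.2]
finger_gap: 0.0651
```

Request:
move_arm([
  {"offset": [0, 0, 10], "twist": [0, 0, 0], "gripper": 0.3},
  {"offset": [0, 0, 30], "twist": [0, 0, 0], "gripper": 0.3},
  {"offset": [0, 0, 60], "twist": [0, 0, 0], "gripper": 0.3},
  {"offset": [0, 0, 100], "twist": [0, 0, 0], "gripper": 0.3},
  {"offset": [0, 0, 145], "twist": [0, 0, 0], "gripper": 0.3},
  {"offset": [0, 0, 190], "twist": [0, 0, 0], "gripper": 0.3},
  {"offset": [0, 0, 230], "twist": [0, 0, 0], "gripper": 0.3},
  {"offset": [-20, 0, 260], "twist": [0, 0, 0], "gripper": 0.3},
  {"offset": [-50, 0, 270], "twist": [0, 0, 0], "gripper": 0.6},
  {"offset": [-50, 0, 270], "twist": [0, 0, 0], "gripper": 1},
])

```text
time_s: 10.2
position: [0.5085, -0.0732, 0.4737]
tcp_rot: [0.708, 0.019, 0.706, -0.02]
wrist_force: [1.1, 0.9, -0.1]
finger_gap: 0.0492
```

Request:
move_arm([
  {"offset": [5, -15, 5], "twist": [0, 0, 0], "gripper": 1},
  {"offset": [10, -50, 10], "twist": [0, 0, 0], "gripper": 1},
  {"offset": [20, -95, 10], "twist": [0, 0, 0], "gripper": 1},
  {"offset": [30, -140, 10], "twist": [0, 0, 0], "gripper": 1},
  {"offset": [40, -185, 10], "twist": [0, 0, 0], "gripper": 1},
  {"offset": [40, -225, 10], "twist": [0, 0, 0], "gripper": 1},
  {"offset": [40, -250, 10], "twist": [0, 0, 0], "gripper": 1},
  {"offset": [40, -260, 10], "twist": [0, 0, 0], "gripper": 1},
  {"offset": [40, -260, 10], "twist": [0, 0, 0], "gripper": 1},
  {"offset": [40, -260, 10], "twist": [0, 0, 0], "gripper": 1},
])

```text
time_s: 11.45
position: [0.5487, -0.3322, 0.4839]
tcp_rot: [0.708, 0.019, 0.706, -0.019]
wrist_force: [-0.5, 0.4, -0.2]
finger_gap: 0.0006
```

```bash
cat > cover.py <<'E'
from fit2 import *
def tip(phi,r=140,y=-85,h=8,gap=0):
    u=np.array([-np.cos(phi),np.sin(phi)]); n=np.array([np.sin(phi),np.cos(phi)])
    q=np.array([80,76])+r*u+(14+h*np.sin(phi)+gap)*n
    w=np.array(W(E,(q[0],y,q[1]))); w[2]+=.186; return w
E
python3 - <<'E'
from cover import *
t=cam('top')
a=cv2.resize(t['frame'][100:260,235:400,::-1],None,fx=3.3,fy=3.3,interpolation=cv2.INTER_CUBIC); cv2.imwrite('pics/placed.png',a)
p=get_obs()['position']; print(p)
print('pre',(tip(1.458,gap=15)-p)*1000)
E
```

```text
[ 0.5487 -0.3322  0.484 ]
pre [122.4583 215.8867 -78.6974]
```

View pics/placed.png

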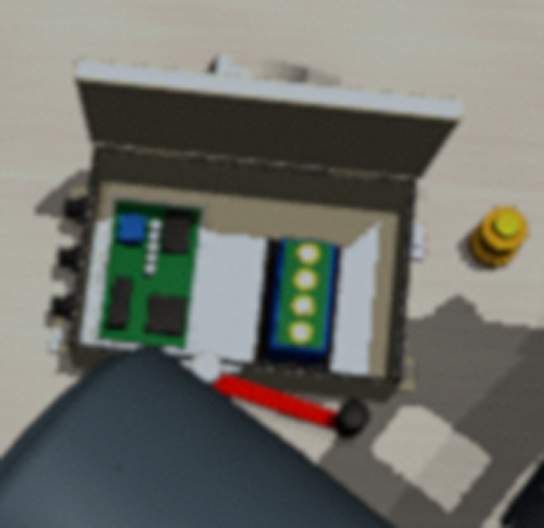

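The module lies on the mat, cells up, cell line from (308,253) to (300,332), parallel to the mat. Next I go behind the cover.

Request:
move_arm([
  {"offset": [20, 10, 0], "twist": [0, 0, 0], "gripper": 1},
  {"offset": [55, 40, 0], "twist": [0, 0, 0], "gripper": 1},
  {"offset": [90, 80, 0], "twist": [0, 0, 0], "gripper": 1},
  {"offset": [115, 125, 0], "twist": [0, 0, 0], "gripper": 1},
  {"offset": [122, 170, -5], "twist": [0, 0, 0], "gripper": 1},
  {"offset": [122, 205, -20], "twist": [0, 0, 0], "gripper": 1},
  {"offset": [122, 216, -45], "twist": [0, 0, 0], "gripper": 1},
  {"offset": [122, 216, -68], "twist": [0, 0, 0], "gripper": 1},
  {"offset": [122, 216, -79], "twist": [0, 0, 0], "gripper": 1},
  {"offset": [122, 216, -79], "twist": [0, 0, 0], "gripper": 1},
])

```text
time_s: 12.75
position: [0.671, -0.1157, 0.4046]
tcp_rot: [0.708, 0.019, 0.706, -0.019]
wrist_force: [0.2, 0.5, -0.2]
finger_gap: 0.0003
```

```bash
python3 - <<'E'
from cover import *
p=get_obs()['position']; print(p, get_obs()['joint_positions'])
for f in np.linspace(1.458,0,24): print(round(f,2),((tip(f)-p)*1000).round(0))
E
```

```text
[ 0.671  -0.1157  0.4046] [-0.2391  0.5927  1.2745  0.0001  1.2715 -1.7564]
1.46 [-15.   0.  -1.]
1.39 [-24.   1.  -1.]
1.33 [-33.   1.  -1.]
1.27 [-42.   2.  -3.]
1.2 [-51.   2.  -4.]
1.14 [-60.   3.  -7.]
1.08 [-68.   3.  -9.]
1.01 [-77.   4. -13.]
0.95 [-85.   4. -17.]
0.89 [-93.   4. -21.]
0.82 [-101.    5.  -26.]
0.76 [-109.    5.  -32.]
0.7 [-116.    6.  -38.]
0.63 [-122.    6.  -45.]
0.57 [-129.    6.  -52.]
0.51 [-134.    7.  -59.]
0.44 [-140.    7.  -67.]
0.38 [-144.    7.  -75.]
0.32 [-148.    8.  -83.]
0.25 [-152.    8.  -92.]
0.19 [-155.    8. -101.]
0.13 [-158.    8. -110.]
0.06 [-159.    8. -119.]
0.0 [-161.    8. -129.]
```

Request:
move_arm([
  {"offset": [-8, 0, -1], "twist": [0, 0, 0], "gripper": 1},
  {"offset": [-17, 0, -1], "twist": [0, 0, 0], "gripper": 1},
  {"offset": [-26, 1, -1], "twist": [0, 0, 0], "gripper": 1},
  {"offset": [-36, 1, -2], "twist": [0, 0, 0], "gripper": 1},
  {"offset": [-46, 2, -3], "twist": [0, 0, 0], "gripper": 1},
  {"offset": [-56, 2, -6], "twist": [0, 0, 0], "gripper": 1},
  {"offset": [-68, 3, -9], "twist": [0, 0, 0], "gripper": 1},
  {"offset": [-77, 4, -13], "twist": [0, 0, 0], "gripper": 1},
  {"offset": [-85, 4, -17], "twist": [0, 0, 0], "gripper": 1},
  {"offset": [-93, 4, -21], "twist": [0, 0, 0], "gripper": 1},
])

```text
time_s: 14.0
position: [0.5775, -0.1116, 0.3833]
tcp_rot: [0.708, 0.019, 0.706, -0.019]
wrist_force: [2.7, 0.8, 0.4]
finger_gap: 0.0004
```

Request:
move_arm([
  {"offset": [-8, 0, -5], "twist": [0, 0, 0], "gripper": 1},
  {"offset": [-16, 1, -11], "twist": [0, 0, 0], "gripper": 1},
  {"offset": [-23, 1, -17], "twist": [0, 0, 0], "gripper": 1},
  {"offset": [-29, 2, -24], "twist": [0, 0, 0], "gripper": 1},
  {"offset": [-36, 2, -31], "twist": [0, 0, 0], "gripper": 1},
  {"offset": [-41, 2, -38], "twist": [0, 0, 0], "gripper": 1},
  {"offset": [-47, 3, -46], "twist": [0, 0, 0], "gripper": 1},
  {"offset": [-51, 3, -54], "twist": [0, 0, 0], "gripper": 1},
  {"offset": [-55, 3, -62], "twist": [0, 0, 0], "gripper": 1},
  {"offset": [-59, 4, -71], "twist": [0, 0, 0], "gripper": 1},
])

```text
time_s: 15.25
position: [0.5183, -0.1077, 0.3118]
tcp_rot: [0.708, 0.019, 0.706, -0.019]
wrist_force: [1.2, -1.1, 1.4]
finger_gap: 0.0001
```

```bash
python3 - <<'E'
from cover import *
p=get_obs()['position']; print(p)
for f in (.25,.19,.13,.06,0): print(f,((tip(f)-p)*1000).round(1))
c=cam('scene'); save(c,'closing.png',(140,100,420,320),2.5)
E
```

```text
[ 0.5183 -0.1077  0.3118]
0.25 [ 0.4 -0.3  0.3]
0.19 [-2.5 -0.1 -8.2]
0.13 [ -4.8   0.  -16.8]
0.06 [ -6.8   0.1 -27. ]
0 [ -7.9   0.2 -35.8]
```

View pics/closing.png

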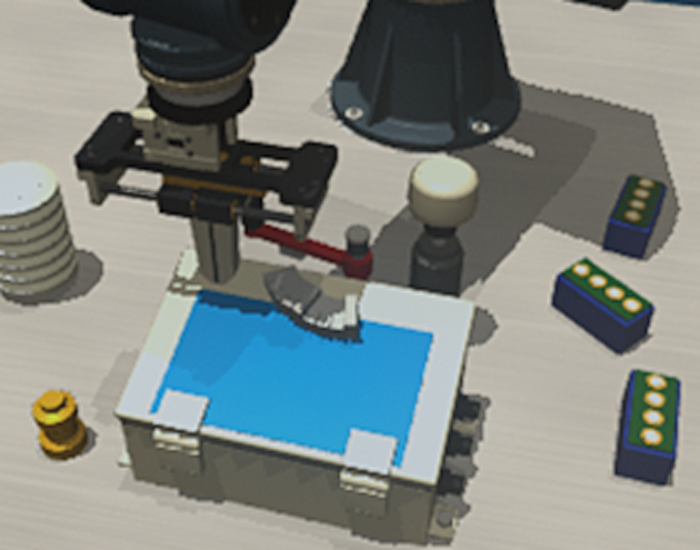

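The cover is nearly down (about 0.25 rad) with the fingers on its flat right front corner. The handle and bystanders are untouched. Pressing on to shut.

Request:
move_arm([
  {"offset": [-1, 0, -4], "twist": [0, 0, 0], "gripper": 1},
  {"offset": [-2.5, 0, -8], "twist": [0, 0, 0], "gripper": 1},
  {"offset": [-4, 0, -13], "twist": [0, 0, 0], "gripper": 1},
  {"offset": [-5, 0, -18], "twist": [0, 0, 0], "gripper": 1},
  {"offset": [-6, 0, -23], "twist": [0, 0, 0], "gripper": 1},
  {"offset": [-7, 0, -28], "twist": [0, 0, 0], "gripper": 1},
  {"offset": [-7, 0, -32], "twist": [0, 0, 0], "gripper": 1},
  {"offset": [-7, 0, -34], "twist": [0, 0, 0], "gripper": 1},
  {"offset": [-7, 0, -35], "twist": [0, 0, 0], "gripper": 1},
  {"offset": [-7, 0, -36], "twist": [0, 0, 0], "gripper": 1},
])

```text
time_s: 16.55
position: [0.5106, -0.1075, 0.2759]
tcp_rot: [0.707, 0.019, 0.707, -0.019]
wrist_force: [-10.5, 2.6, 26.6]
finger_gap: 0.0003
```

The wrist reads 27 N upward at exactly the shut height, so the cover has bottomed out. Lift off and work out the handle waypoints.

Request:
move_arm([
  {"offset": [0, 0, 5], "twist": [0, 0, 0], "gripper": 1},
  {"offset": [0, 0, 20], "twist": [0, 0, 0], "gripper": 1},
  {"offset": [0, 0, 50], "twist": [0, 0, 0], "gripper": 1},
  {"offset": [0, 0, 80], "twist": [0, 0, -8], "gripper": 0.6},
  {"offset": [0, 0, 105], "twist": [0, 0, -18], "gripper": 0.46},
  {"offset": [-10, 0, 115], "twist": [0, 0, -28], "gripper": 0.46},
  {"offset": [-20, 0, 115], "twist": [0, 0, -38], "gripper": 0.46},
  {"offset": [-30, 0, 115], "twist": [0, 0, -48], "gripper": 0.46},
  {"offset": [-40, 0, 115], "twist": [0, 0, -55], "gripper": 0.46},
  {"offset": [-40, 0, 115], "twist": [0, 0, -55], "gripper": 0.46},
])

```text
time_s: 17.8
position: [0.4704, -0.1075, 0.3916]
tcp_rot: [0.619, 0.343, 0.618, -0.343]
wrist_force: [-0.6, -0.4, 0.3]
finger_gap: 0.0501
```

```bash
cat > knob.py <<'E'
from fit2 import *
PV=np.array(W(E,(-102,20,0)))
def K(th,z=.321): a=th-np.pi/2+E[2]; return np.array([PV[0]+.105*np.cos(a),PV[1]+.105*np.sin(a),z])
E
python3 - <<'E'
from knob import *
for th in(-.25,-.2,-.15): print(th,'scene',proj(s,K(th,.164))*1.4,'top crop',(proj(c,K(th,.164))-np.array([235,110]))*2.75+[340,0])
o=get_obs(); p=o['position']; q=o['tcp_rot']; w,x,y,z=q
yaw=np.degrees(np.arctan2(1-2*(x*x+z*z),2*(x*y-w*z))); print(p,yaw)
for th in(-.2,): print(((K(th)-p)*1000).round(1),np.degrees(th+E[2])-yaw)
k=K(-.2)
for th in np.arange(-.2,1.56,.1): print(round(th,2),((K(th)-k)*1000)[:2].round(1),round(np.degrees(th+.2),1))
t=cam('scene'); save(t,'shut.png',(140,100,420,320),2.5)
E
```

```text
-0.25 scene [336.6956 245.6694] top crop [633.9963 320.5342]
-0.2 scene [334.9075 247.4765] top crop [635.9399 314.4939]
-0.15 scene [333.2514 249.3453] top crop [637.5671 308.3709]
[ 0.4704 -0.1075  0.3916] 31.97912362480462
[-22.6   5.6 -70.6] -46.589986373958496
-0.2 [0. 0.] 0.0
-0.1 [10.3 -2.1] 5.7
0.0 [20.7 -3.2] 11.5
0.1 [31.2 -3.3] 17.2
0.2 [41.7 -2.3] 22.9
0.3 [52.  -0.3] 28.6
0.4 [62.   2.8] 34.4
0.5 [71.7  6.8] 40.1
0.6 [80.9 11.8] 45.8
0.7 [89.6 17.7] 51.6
0.8 [97.7 24.4] 57.3
0.9 [105.   31.9] 63.0
1.0 [111.6  40.1] 68.8
1.1 [117.3  48.9] 74.5
1.2 [122.1  58.2] 80.2
1.3 [126.  68.] 85.9
1.4 [128.8  78.1] 91.7
1.5 [130.7  88.4] 97.4
```

View pics/shut.png

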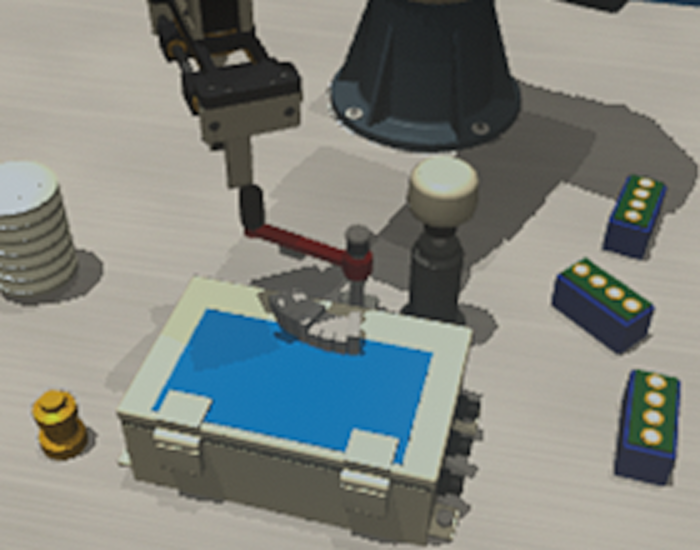

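The cover is shut. The knob at crop (252,207) agrees with handle angle −0.2 in both cameras. Next I lower the open jaws round the knob, across its direction of travel.

Request:
move_arm([
  {"offset": [-5, 1, 0], "twist": [0, 0, -9], "gripper": 0.46},
  {"offset": [-11, 3, 0], "twist": [0, 0, -18], "gripper": 0.46},
  {"offset": [-17, 4, 0], "twist": [0, 0, -27], "gripper": 0.46},
  {"offset": [-22, 5.5, 0], "twist": [0, 0, -37], "gripper": 0.46},
  {"offset": [-22.5, 5.5, -5], "twist": [0, 0, -46.5], "gripper": 0.46},
  {"offset": [-22.5, 5.5, -20], "twist": [0, 0, -46.5], "gripper": 0.46},
  {"offset": [-22.5, 5.5, -45], "twist": [0, 0, -46.5], "gripper": 0.46},
  {"offset": [-22.5, 5.5, -65], "twist": [0, 0, -46.5], "gripper": 0.46},
  {"offset": [-22.5, 5.5, -70], "twist": [0, 0, -46.5], "gripper": 0.6},
  {"offset": [-22.5, 5.5, -70], "twist": [0, 0, -46.5], "gripper": 0.66},
])

```text
time_s: 19.1
position: [0.4484, -0.1021, 0.3214]
tcp_rot: [-0.434, -0.558, -0.434, 0.559]
wrist_force: [-0.4, -0.6, 0.8]
finger_gap: 0.0349
```

Request:
move_arm([
  {"offset": [5, -1, 0], "twist": [0, 0, 3], "gripper": 0.67},
  {"offset": [10, -2, 0], "twist": [0, 0, 5.7], "gripper": 0.67},
  {"offset": [20.5, -3, 0], "twist": [0, 0, 11.5], "gripper": 0.67},
  {"offset": [31, -3.5, 0], "twist": [0, 0, 17], "gripper": 0.67},
  {"offset": [41.5, -2.5, 0], "twist": [0, 0, 23], "gripper": 0.67},
  {"offset": [52, -0.5, 0], "twist": [0, 0, 28.5], "gripper": 0.67},
  {"offset": [62, 3, 0], "twist": [0, 0, 34.5], "gripper": 0.67},
  {"offset": [67, 5, 0], "twist": [0, 0, 37], "gripper": 0.67},
  {"offset": [71.5, 7, 0], "twist": [0, 0, 40], "gripper": 0.67},
  {"offset": [71.5, 7, 0], "twist": [0, 0, 40], "gripper": 0.67},
])

```text
time_s: 20.35
position: [0.52, -0.095, 0.3217]
tcp_rot: [0.599, 0.376, 0.598, -0.376]
wrist_force: [0.7, 0.5, 0.2]
finger_gap: 0.0308
```

Request:
move_arm([
  {"offset": [9, 5, 0], "twist": [0, 0, 5.7], "gripper": 0.67},
  {"offset": [18, 11, 0], "twist": [0, 0, 11.5], "gripper": 0.67},
  {"offset": [26, 17.5, 0], "twist": [0, 0, 17], "gripper": 0.67},
  {"offset": [33, 25, 0], "twist": [0, 0, 23], "gripper": 0.67},
  {"offset": [40, 33, 0], "twist": [0, 0, 28.7], "gripper": 0.67},
  {"offset": [45.5, 42, 0], "twist": [0, 0, 34.5], "gripper": 0.67},
  {"offset": [50.5, 51.5, 0], "twist": [0, 0, 40], "gripper": 0.67},
  {"offset": [54.5, 61, 0], "twist": [0, 0, 46], "gripper": 0.67},
  {"offset": [57, 71, 0], "twist": [0, 0, 51.5], "gripper": 0.67},
  {"offset": [57, 71, 0], "twist": [0, 0, 51.5], "gripper": 0.67},
])

```text
time_s: 21.6
position: [0.5769, -0.0237, 0.3219]
tcp_rot: [0.703, 0.079, 0.702, -0.079]
wrist_force: [-0.5, -1.1, 0.1]
finger_gap: 0.0309
```

Request:
move_arm([
  {"offset": [0.5, 3, 0], "twist": [0, 0, 1.5], "gripper": 0.67},
  {"offset": [1, 6, 0], "twist": [0, 0, 3], "gripper": 0.67},
  {"offset": [1.5, 9, 0], "twist": [0, 0, 5], "gripper": 0.67},
  {"offset": [2, 12, 0], "twist": [0, 0, 6.5], "gripper": 0.67},
  {"offset": [2, 14.5, 0], "twist": [0, 0, 8], "gripper": 0.67},
  {"offset": [2, 14.5, 0], "twist": [0, 0, 8], "gripper": 0.67},
  {"offset": [2, 12, 0], "twist": [0, 0, 8], "gripper": 0.6},
  {"offset": [2, 12, 0], "twist": [0, 0, 8], "gripper": 0.46},
  {"offset": [2, 12, 0], "twist": [0, 0, 8], "gripper": 0.46},
  {"offset": [2, 12, 0], "twist": [0, 0, 8], "gripper": 0.46},
])

```text
time_s: 22.85
position: [0.5789, -0.0117, 0.3219]
tcp_rot: [0.707, 0.03, 0.706, -0.03]
wrist_force: [-0.2, -0.1, 0.2]
finger_gap: 0.0497
```

Request:
move_arm([
  {"offset": [0, 0, 5], "twist": [0, 0, 0], "gripper": 0.46},
  {"offset": [0, 0, 20], "twist": [0, 0, 0], "gripper": 0.46},
  {"offset": [0, 0, 45], "twist": [0, 0, 0], "gripper": 0.46},
  {"offset": [0, 0, 80], "twist": [0, 0, 0], "gripper": 0.46},
  {"offset": [0, -20, 120], "twist": [0, 0, 0], "gripper": 0.46},
  {"offset": [0, -55, 150], "twist": [0, 0, 0], "gripper": 0.46},
  {"offset": [0, -95, 165], "twist": [0, 0, 0], "gripper": 0.46},
  {"offset": [0, -135, 165], "twist": [0, 0, 0], "gripper": 0.46},
  {"offset": [0, -160, 165], "twist": [0, 0, 0], "gripper": 0.46},
  {"offset": [0, -170, 165], "twist": [0, 0, 0], "gripper": 0.46},
])

```text
time_s: 24.1
position: [0.5786, -0.1827, 0.4878]
tcp_rot: [0.707, 0.03, 0.706, -0.03]
wrist_force: [0.3, -0.4, -0.3]
finger_gap: 0.0506
```

```bash
python3 - <<'E'
from knob import *
t=cam('scene'); T=cam('top')
for th in(1.3,1.4,1.5,1.6): print(th,(proj(t,K(th,.166))-[140,100])*2.5,'top',proj(T,K(th,.166)))
save(t,'home.png',(140,100,420,320),2.5)
print(get_obs()['wrist_force'])
E
```

```text
1.3 [288.6795 299.273 ] top [314.2591 168.5269]
1.4 [300.6745 303.7015] top [309.893  167.1122]
1.5 [313.3886 307.2953] top [305.412  166.1198]
1.6 [326.6645 309.9985] top [300.8579 165.5582]
[ 0.0555 -0.0639  0.6472]
```

View pics/home.png

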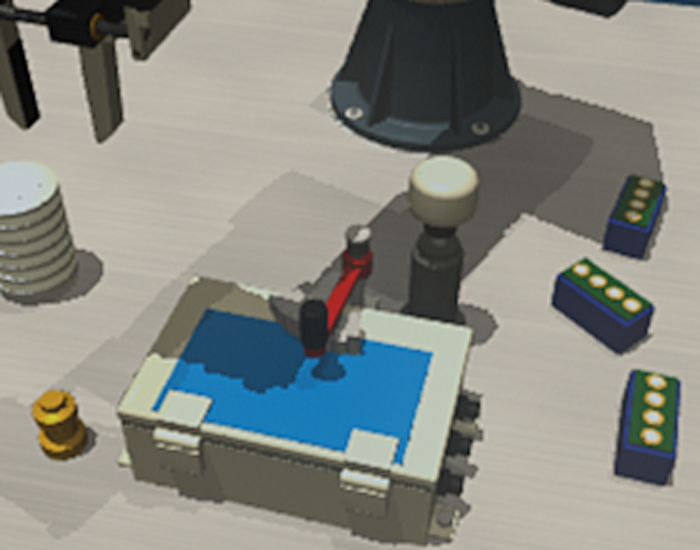

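The handle lies over the cover, with the knob top at (314,305), which means about 1.5 rad. One enlarged overlay will settle whether it has dropped (green = lift 1.5 mm, red = 8.5 mm).

```bash
python3 - <<'E'
from knob import *
t=cam('scene'); roi=(235,180,300,250); sc=8
im=cv2.resize(t['frame'][roi[1]:roi[3],roi[0]:roi[2],::-1],None,fx=sc,fy=sc,interpolation=cv2.INTER_CUBIC)
for l,col in((.0015,(0,255,0)),(.0085,(0,0,255))):
    k=K(1.5,.164+l)
    for dz in(0,-.038):
        pts=np.array([(proj(t,k+[.011*np.cos(a),.011*np.sin(a),dz])+.5-np.array(roi[:2]))*sc for a in np.arange(0,6.3,.2)]); cv2.polylines(im,[np.int32(pts)],True,col,1)
cv2.imwrite('pics/lift.png',im)
E
```

```text
(no output)
```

View pics/lift.png

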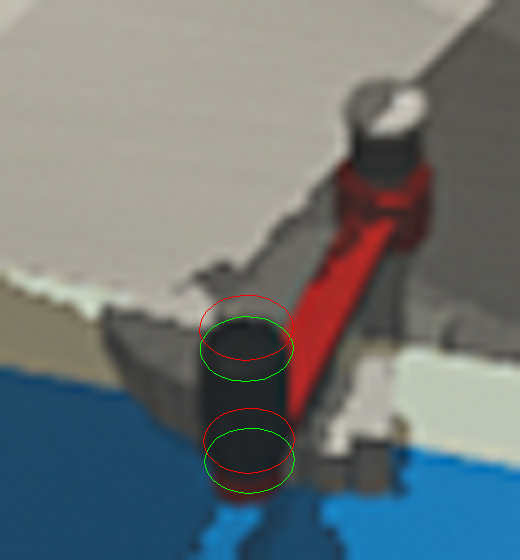

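The green outline (lift 1.5 mm, 1.5 rad) fits the knob's top at (247,349). The red one sits too high, so the handle is down in the notch. Handing in.

```bash
python3 -c "
from bench import *
o=get_obs();print(o['time_s'],o['wrist_force']);print(finish_job())"
```

```text
24.25 [-0.54776152 -0.84832896  0.9224556 ]
the job is handed in; nothing more can be done
None
```

I set the leftmost blue module on the mat, closed the cover, and swung the red handle over its cam into the notch. I handed the job in at 24.25 s of the 72 s allowed; `finish_job` gives no verdict.

- **Module:** I took the one farthest left of the four look-alikes. After release, the picture showed it on the mat, cells up and parallel to it. I aimed about 3 mm toward the front of the mat's centre.
- **Cover:** I pushed it down until the wrist read 27 N at exactly the shut height. It stayed shut in the pictures afterwards.
- **Handle:** The overlay fits an angle of about 1.5 rad with a lift of about 1.5 mm. A lift of 8.5 mm, as on the crest, clearly does not fit.
- **Bystanders:** The inlet, shield and fitting looked unmoved in the last overall picture. The bung lay outside it; it was unmoved in the last full view, taken while carrying the module, and the arm did not go near it afterwards.
- **Robot:** It ended clear of everything, with the wrist force near zero.

No check failed or disagreed. The module could not be seen once the cover was shut, so its final position rests on the picture taken just before closing.

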